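Clip the hold-down cover onto the autosampler vial rack

TASK

Set the white hold-down cover on the cream vial rack that stands on the loading carriage, then fold its four hinged clips down one by one and press each in, only until it snaps under its catch, so that the cover sits flat and all four clips hold it. The clips crack if they are forced, so feel for the snap and stop pressing; put the cover down rather than dropping it, and leave everything else on the bench where it is.

Things in the scene. Friction and masses are not known exactly. Their poses are not given: they have to be found in the camera images.
- rack: Cream open-topped vial rack, tub 126 x 88 mm outside, walls 4 mm, screwed to a black carriage plate (146 x 112 x 12 mm). Origin: centre of the tub's underside, 34 mm above the bench; x along its long side, z up. The carriage is unpowered: pushed with over about 3 N along x it slides on its rods, 30 mm from end stop to end stop, and stays; it starts anywhere between. It cannot move along y.
- rim (a point): Centre of the rack's mouth, 55 mm above the rack's origin: level with the flat top of the outward flange (146 x 108 mm over all, 4 mm thick) on which the cover's plate lies. The mouth is 118 x 80 mm; the vials in it end 12 mm below. Under the carriage lies the fixed black bed of the loading stage, 250 mm long along the rack's x, 130 mm wide, at most 22 mm high.
- catch (a point): Middle of the catch on the rack's +x side: a rounded bar 34 mm long, 5 mm thick, along the side, 9.5 mm out from the tub's wall and 23 mm below rim. Each of the four sides has the same catch in its middle. A clip's hook meets it at about 0.3 rad, needs 10 to 15 N near the clip's lower edge to be forced past, then snaps under it with a sudden drop in force and stays at -0.1 to 0.1 rad.
- cover: White loose hold-down cover, about 0.35 kg, a plate 150 x 112 x 5 mm with 24 holes. Origin: centre of the underside of its locating lip; x along its long side, z up. The lip, a frame 115 x 77 mm from z = 0 to 8 mm, drops into the rack's mouth with 1.5 mm to spare all round; plate from z = 8 to 13 mm. Seated: centred on the rack, either way round, origin 8 mm below rim. It starts flat on the bench.
- grip (a point): Centre of the cover's handle bar, 36 mm above the cover's origin: 80 mm long along the cover's x, 12 mm wide, 10 mm high, on two end posts 10 mm long at x = -35 and 35 mm; 18 mm clear between its underside and the plate.
- solvent: Amber bottle, 68 mm across, 150 mm high. Leave alone. Origin under its centre.
- beaker: Glass beaker, 72 mm across, 85 mm high. Leave alone. Origin under its centre.
- capbox: Closed grey box with clear lid, 124 x 89 x 54 mm. Leave alone. Origin under its centre.
- forceps: Steel forceps lying flat, 165 mm long, 6 mm high. Leave alone. Origin under the middle.
- jar: Low glass jar with white cap, 54 mm across, 60 mm high. Leave alone. Origin under its centre.
- vialtray: Open aluminium tray 130 x 95 x 30 mm with spare vials, 45 mm high over all. Leave alone. Origin under its centre.
- sparerack: Spare cream rack without a cover, 146 x 108 x 55 mm. Leave alone. Origin under its centre.
- clip1: Clip flap hinged to the cover in the middle of its +x short side; origin on the hinge line at (75, 0, 10.5) mm in the cover's frame. Shut it hangs straight down the rack's side, x pointing out, z along the cover's z; it opens by turning about its -y (0 shut, pi/2 straight out). A plate 40 mm wide along y, 36 mm long down -z, outer face at x = 4 mm, a round hook inside 28 mm down.
- edge (a point): Middle of the lower edge of clip1's outer face (4 mm out, 36 mm down from its hinge when shut). All four clips are alike: at first they stand out and up at 1.8 to 2.3 rad, and their stiff hinges keep them where they are left. They bend under less than 2 N until the hook meets the catch; over 45 N from the fingers cracks one.
- clip2: Clip like clip1, in the middle of the long side on the cover's +y side; origin on its hinge line at (0, 56, 10.5) mm in the cover's frame; x out from that side and z along the cover's z when shut.
- clip3: Clip like clip1, in the middle of the short side on the cover's -x side; origin on its hinge line at (-75, 0, 10.5) mm in the cover's frame; x out from that side and z along the cover's z when shut.
- clip4: Clip like clip1, in the middle of the long side on the cover's -y side; origin on its hinge line at (0, -56, 10.5) mm in the cover's frame; x out from that side and z along the cover's z when shut.
There are look-alikes about, which are no part of the job. What is shaped like the cover but yellow is not meant.

How it is judged:
On the way, in this order (a step that is already met when the one before it is completed fails the run):
1. the cover is seated flat on the rack's flange (z of cover in the frame of rack between 0.045 and 0.049 m and x of cover in the frame of rack between -0.004 and 0.004 m and y of cover in the frame of rack between -0.004 and 0.004 m and angle between the z axis of cover and the z axis of rack, either way round below 0.035 rad), for 0.2 s.
2. all four clips have snapped under their catches (all of step 1 and angle between the z axis of each of clip1, clip2, clip3, clip4 and the z axis of cover, either way round below 0.15 rad), for 0.2 s.
At the end, for the whole second after the job is handed in: The cover lies flat and at rest on the rack's flange (its origin 47 mm above the rack's within 2 mm, centred within 4 mm, level within 2 degrees) and all four clips are snapped shut, each hanging parallel to the cover's upright within 0.15 rad (all of step 2 and linear speed of cover below 0.02 m/s); the robot touches nothing.
It fails at once if a clip pressed harder than 45 N (contact force between the fingers and clip1 above 45 N or contact force between the fingers and clip2 above 45 N or contact force between the fingers and clip3 above 45 N or contact force between the fingers and clip4 above 45 N).
It fails at once if the cover dropped (falling faster than 0.6 m/s untouched) (contact force between the fingers and cover below 0.05 N and linear speed of cover above 0.6 m/s).
It fails at once if another thing on the bench moved more than 30 mm (distance of any of solvent, beaker, capbox, forceps, jar, vialtray, sparerack from where it was at the start of the episode above 0.03 m).
It also fails if it takes over 72 s, if anything falls off the work surface, if the arm or the gripper's body presses on something with over 40 N, if the wrist force passes 120 N, or if a joint passes its speed limit or range.

ROBOT

A 6-joint arm with a two-finger parallel gripper is mounted at the origin on the work surface. World frame = base frame: x ahead of the robot, y to its left, z up, the work surface at z = 0. Lengths are in m, angles in rad, forces in N, time in s.
With the tool pointing down it reaches from about 0.25 to 0.775 m from the base axis. Payload 4 kg.
Tool frame: the origin (TCP) lies midway between the tips of the shut fingers; the grasp point (between the pads) lies 19 mm behind it; y points along the fingers, x is the direction in which the jaws open and shut, and the axes are right-handed (so a half turn about y gives the same grasp; the last joint's range is limited). The gripper opens to 94 mm and grips with 3 to 60 N. Pads are 16 mm wide; open, the fingers measure 119 mm over their backs; the gripper's body (75 mm by 177 mm) begins 78 mm behind the grasp point.
Start: joints at [-1.368, 0.087, 1.371, -0, 1.684, -0.103], TCP at [0.166, -0.525, 0.206] pointing down, gripper open.
Joint ranges: [-3.1, 3.1], [-0.76, 2.03], [0.27, 2.55], [-1.08, 4.22], [0.17, 2.65], [-2.57, 2.57]. Speed limits (rad/s): [2.79, 2.79, 3.14, 3.14, 3.14, 3.14].

INTERFACE

Orientations are given as [roll, pitch, yaw] about the fixed x, y, z axes, in that order (R = Rz(yaw) Ry(pitch) Rx(roll)).
In Python, from bench import robot, snapshot, camera_info, ticket gives the robot as it stands.
- The arm moves only by the shell command python3 -m creep 'ROWS'. ROWS is JSON, a list of rows, each an object with "slide": the shift along the tool's x, y, z in mm, a list of three; "roll": the turn about the tool's y in degrees; "grip": the closure, from 0 (fully open) to 1 (shut). In form: [{"slide": [x, y, z], "roll": roll, "grip": grip}, ...]. A call has 1 to 20 rows; each row is the pose to reach, as a shift and turn from the pose commanded when the call began, along the tool's axes at that moment; what a row does not reach only later rows make up. A row lasts 1/12 s, in which the tool goes at most 41.7 mm and 7.16 degrees, less where a joint would pass 70% of its speed; a pose out of reach is approached as far as the arm can. A call with a gripper value outside its range is refused whole. The fingers move at their own pace and stop on an object; the grip force is fixed at half the most. Time passes only in rows, so rows that repeat a pose let the fingers close. It gives the time, the measured TCP pose, the force and the opening at its end, in the units of the state.
- robot.get_obs(): the state, without advancing time (a new reading comes with each control period).
- snapshot(name): name is "scene" or "top"; returns the picture (480x640x3 uint8, red, green, blue); there is no depth.
- camera_info(name): a dict with "fx", "fy", "cx", "cy" (pixels), "cam_to_world" (4x4, takes a point from camera to world coordinates). Camera axes: x right, y down, z forward; pixel columns grow to the right and rows downward; lengths in m; the calibration is good to about 2 mm. A picture is of the moment at which its call begins. camera_info takes no time and is no camera call.
- ticket.close_job(): hands the job in, once; it reports no verdict.
The state is a dict: "time": time; "joint_positions": joint angles; "qvel": joint speeds; "joint_torque": joint torques, N m; "tool_pos": TCP position; "ee_rot": TCP orientation; "wrist_force": force on the tool from outside, world axes, zero at the start; "wrist_torque": the same for the moment, N m; "width": finger opening in m.
Only numpy, scipy, OpenCV 4.12 (cv2) and the standard library are available. Lean on these libraries where they do the work, as an engineer would, in place of code of your own. Each camera call takes 0.05 s, during which the arm holds its last target.

## Working session

There is one attempt and no reset: what is moved stays moved. The work goes in short steps, Python scripts to look and compute and a shell command to move; the robot and the scene stay as the last step left them, time stands still between calls to the robot, and variables do not carry over. Pictures are saved under pics/ and viewed, and the job is handed in when it is done.

```bash
ls; mkdir -p pics
python3 - <<'E'
from bench import robot, snapshot, camera_info
import cv2
o=robot.get_obs()
for k,v in o.items(): print(k,v)
for n in("scene","top"):
    im=snapshot(n); cv2.imwrite(f"pics/{n}0.png",im[:,:,::-1]); c=camera_info(n); print(n,c)
E
```

```text
pics
time 0.0
joint_positions [-1.36806040e+00  8.79522003e-02  1.37226204e+00  7.70078577e-06
  1.68360934e+00 -1.03115044e-01]
qvel [ 3.28466375e-04  5.93804219e-04 -6.70460923e-04 -1.08289162e-03
  1.61155717e-04 -9.42777220e-05]
joint_torque [ 5.18051384e-04 -3.40185428e+01 -3.02425039e+01  7.16775586e-02
  3.28826567e-02 -1.77904067e-04]
tool_pos [ 0.16548472 -0.5239276   0.20430178]
ee_rot [-1.57055908  0.00221829 -1.26494424]
wrist_force [0.46103747 0.07674599 0.37549614]
wrist_torque [-0.02306509 -0.01997583 -0.00364536]
width 0.09400117102146838
scene {'fx': 443.2405535530234, 'fy': 443.2405535530234, 'cx': 316.1680152498921, 'cy': 238.01119441540405, 'cam_to_world': array([[-0.8581608 ,  0.41877946, -0.29695758,  0.88899609],
       [ 0.51334725,  0.69334879, -0.50570946,  0.59735088],
       [-0.00588555, -0.58642239, -0.80998404,  1.02120781],
       [ 0.        ,  0.        ,  0.        ,  1.        ]])}
top {'fx': 464.27142923249085, 'fy': 464.27142923249085, 'cx': 311.54672408186235, 'cy': 234.80848512633452, 'cam_to_world': array([[-0.02492446, -0.99773736,  0.06244147,  0.43722428],
       [-0.99955154,  0.02590942,  0.01501428,  0.00762246],
       [-0.01659813, -0.06203924, -0.99793569,  1.40946314],
       [ 0.        ,  0.        ,  0.        ,  1.        ]])}
```

View pics/scene0.png

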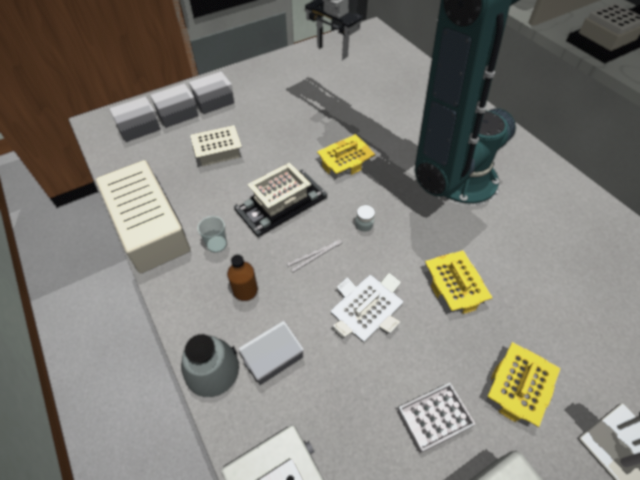

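View pics/top0.png

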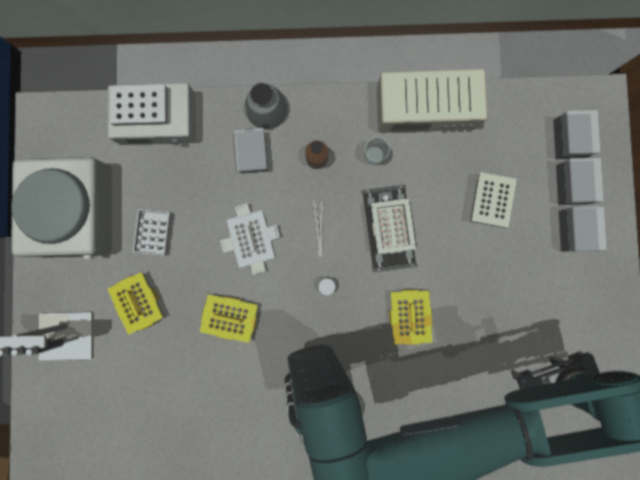

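Candidates for the cover: white at top (250,238) / scene (368,306). Look-alikes, all yellow: top (135,302), (229,317), (411,317). Rack candidates: on the black carriage at top (393,225), and the spare at (495,200). I choose the white cover and the carriage rack, and check both in crops.

Run:
```python
import cv2,numpy as np
s=cv2.imread("pics/scene0.png");t=cv2.imread("pics/top0.png")
r=lambda im,x,y,w,h:cv2.resize(im[y:y+h,x:x+w],(400,300),interpolation=cv2.INTER_CUBIC)
a=np.vstack([np.hstack([r(t,205,195,80,60+30)[:,:],r(t,350,180,80,60+30)]),np.hstack([r(s,320,265,100,75),r(s,230,155,100,75)])])
# top crops anisotropic: use 100x75..
a[:300,:400]=r(t,205,203,96,72+0);a[:300,400:]=r(t,338,180,128,96)
cv2.imwrite("pics/crop0.png",a)
```

```text
(no output)
```

View pics/crop0.png

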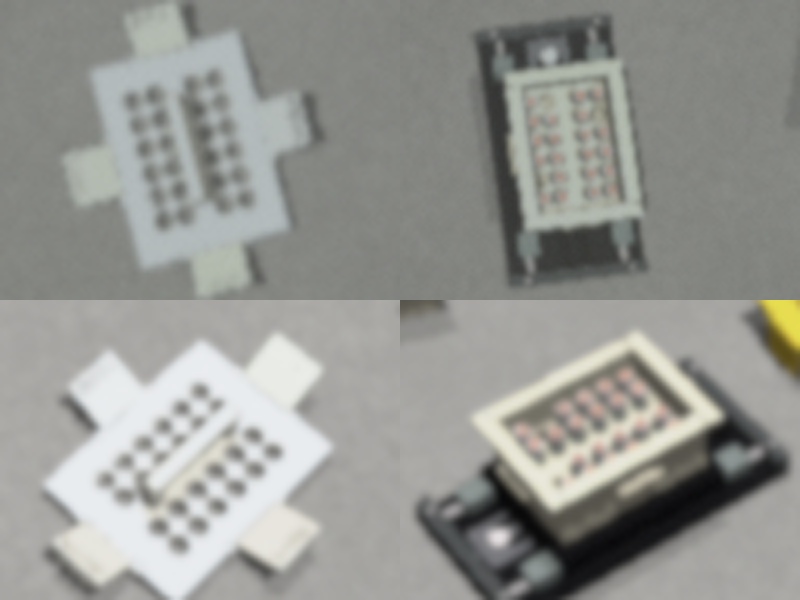

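```bash
cat > h.py <<'E'
import numpy as np,cv2
from scipy.optimize import least_squares
from scipy.ndimage import map_coordinates
from bench import camera_info
C={n:camera_info(n) for n in("scene","top")}
def proj(n,P):
    c=C[n];M=np.linalg.inv(c["cam_to_world"]);q=np.asarray(P)@M[:3,:3].T+M[:3,3]
    return np.stack([c["fx"]*q[:,0]/q[:,2]+c["cx"],c["fy"]*q[:,1]/q[:,2]+c["cy"]],1)
def unproj(n,uv,z):
    c=C[n];d=np.array([(uv[0]-c["cx"])/c["fx"],(uv[1]-c["cy"])/c["fy"],1]);M=c["cam_to_world"]
    w=M[:3,:3]@d;t=(z-M[2,3])/w[2];return M[:3,3]+t*w
def rect(w,h,z,n=25,skip=0):
    "edge samples and direction; skip = half-width of clip zone"
    P=[];D=[]
    for s in(-1,1):
        for t in np.linspace(-.9,.9,n):
            if abs(t*w/2)>skip: P.append([t*w/2,s*h/2,z]);D.append([0,s,0])
            if abs(t*h/2)>skip: P.append([s*w/2,t*h/2,z]);D.append([s,0,0])
    return np.array(P),np.array(D,float)
def tf(P,p):
    c,s=np.cos(p[2]),np.sin(p[2]);R=np.array([[c,-s,0],[s,c,0],[0,0,1]]);return P@R.T+[p[0],p[1],0]
def fit(imgs,P,D,p0,rad=5,iters=8,sign=None,tilt=None):
    p=np.array(p0,float)
    for it in range(iters):
        r=rad if it<3 else max(2,rad/2)
        obs=[]
        for n,im in imgs.items():
            g=cv2.GaussianBlur(cv2.cvtColor(im,cv2.COLOR_RGB2GRAY).astype(float),(0,0),.7)
            W=tf(P,p);a=proj(n,W);b=proj(n,tf(P+D*.001,p));nn=b-a;nn/=np.linalg.norm(nn,axis=1)[:,None]
            ts=np.arange(-r,r+.01,.1)
            pts=a[:,None]+ts[None,:,None]*nn[:,None]
            v=map_coordinates(g,[pts[...,1],pts[...,0]],order=1)
            d=np.gradient(v,axis=1)*(sign if sign else 1); d=d if sign else abs(d)
            k=d.argmax(1);ok=d.max(1)>.35*np.median(d.max(1))
            obs.append((n,P[ok],a[ok]+ts[k[ok]][:,None]*nn[ok],nn[ok]))
        def res(q):
            return np.concatenate([((proj(n,tf(PP,q))-o)*m).sum(1) for n,PP,o,m in obs])
        s=least_squares(res,p,loss='soft_l1',f_scale=.3,x_scale=[.01,.01,.1]);p=s.x
    return p,[float(np.sqrt(np.median(((( proj(n,tf(PP,p))-o)*m).sum(1))**2))) for n,PP,o,m in obs]
def load(k): return {n:cv2.imread(f"pics/{n}{k}.png")[:,:,::-1].copy() for n in("scene","top")}
def shots(k):
    from bench import snapshot
    for n in("scene","top"): cv2.imwrite(f"pics/{n}{k}.png",snapshot(n)[:,:,::-1])
    return load(k)
E
python3 - <<'E'
from h import *
im=load(0)
cc=[unproj("top",u,.013)[:2] for u in[(262.6,209.7),(274.6,258.2),(238.6,267.8),(226.6,219.3)]]
c=np.mean(cc,0);d=cc[0]-cc[1];yaw=np.arctan2(d[1],d[0]);print("init",c,yaw)
P,D=rect(.150,.112,.013,skip=.024)
for s in (["top","scene"],["top"],["scene"]): print("cover",s,fit({k:im[k] for k in s},P,D,[*c,yaw],sign=-1))
# rack: top crop scale 3.125 off (338,180)
rr=[unproj("top",(338+x/3.125,180+y/3.125),.089)[:2] for x,y in[(622,60),(643,215),(524,230),(503,72)]]
c=np.mean(rr,0);d=rr[0]-rr[1];yaw=np.arctan2(d[1],d[0]);print("init",c,yaw)
P1,D1=rect(.146,.108,.089);P2,D2=rect(.118,.080,.089)
for s in (["top","scene"],["top"],["scene"]):
  f={k:im[k] for k in s}
  print("rack outer",s,fit(f,P1,D1,[*c,yaw],rad=3,sign=-1)); print("rack mouth",s,fit(f,P2,D2,[*c,yaw],rad=3,sign=1))
E
```

```text
init [0.51771594 0.21295518] 0.22288229464514764
cover ['top', 'scene'] (array([0.51868826, 0.21517567, 0.2444076 ]), [0.19588311575390088, 0.3109780825531151])
cover ['top'] (array([0.51884681, 0.21484187, 0.24739206]), [0.20029578974360673])
cover ['scene'] (array([0.51860555, 0.21558308, 0.24091288]), [0.30492293854779934])
init [ 0.52919608 -0.56716286] 0.07829174121740524
rack outer ['top', 'scene'] (array([ 0.52116883, -0.55736149,  0.15750584]), [1.1742013393724196, 1.1519514132380955])
rack mouth ['top', 'scene'] (array([ 0.52731935, -0.58124601,  0.27579344]), [1.2289091977637028, 0.99768631504908])
rack outer ['top'] (array([ 0.53580516, -0.5760457 ,  0.01957072]), [1.0204131157732395])
rack mouth ['top'] (array([ 0.5328151 , -0.57227508, -0.1792082 ]), [0.5005073115894986])
rack outer ['scene'] (array([ 0.52448655, -0.55776282,  0.20975538]), [0.8959951402852283])
rack mouth ['scene'] (array([ 0.52607978, -0.55696376,  0.15433139]), [1.0958207110795875])
```

Run:
```python
from h import *
im=load(0)
rr=[unproj("top",(338+(x-400)/3.125,180+y/3.125),.089)[:2] for x,y in[(622,60),(643,215),(524,230),(503,72)]]
c=np.mean(rr,0);d=rr[0]-rr[1];yaw=np.arctan2(d[1],d[0]);print("init",c,yaw)
P1,D1=rect(.146,.108,.089);P2,D2=rect(.118,.080,.089)
for s in (["top","scene"],["top"],["scene"]):
  f={k:im[k] for k in s}
  print("rack outer",s,fit(f,P1,D1,[*c,yaw],rad=3,sign=-1)); print("rack mouth",s,fit(f,P2,D2,[*c,yaw],rad=2.5,sign=-1))
p,_=fit(im,P1,D1,[*c,yaw],rad=3,sign=-1)
q=[0.51868826, 0.21517567, 0.2444076]
for n in im:
  a=cv2.resize(im[n],None,fx=4,fy=4,interpolation=cv2.INTER_CUBIC)
  for w,h,z,pp in((.146,.108,.089,p),(.118,.080,.089,p),(.15,.112,.013,q),(.08,.012,.041,q)):
    u=proj(n,tf(np.array([[w/2,h/2,z],[-w/2,h/2,z],[-w/2,-h/2,z],[w/2,-h/2,z]]),pp))
    cv2.polylines(a,[np.int32(u*4+1.5)],True,(255,0,0),1)
  m=[]
  for pp,z in((p,.089),(q,.013)):
    x,y=np.int32(proj(n,[[pp[0],pp[1],z]])[0]*4); m.append(a[y-200:y+200,x-200:x+200])
  cv2.imwrite(f"pics/ov_{n}.png",np.hstack(m)[:,:,::-1])
```

```text
init [ 0.53869481 -0.20579245] 0.09558876881820176
rack outer ['top', 'scene'] (array([ 0.53965217, -0.20399957,  0.10850745]), [0.2941826142960267, 0.2835870839775432])
rack mouth ['top', 'scene'] (array([ 0.52739796, -0.2192642 ,  0.10348822]), [0.50301515338713, 0.2974177900448093])
rack outer ['top'] (array([ 0.53909812, -0.20424023,  0.10981358]), [0.21326435002353825])
rack mouth ['top'] (array([ 0.52291013, -0.19470649,  0.07306426]), [1.0516980191451277])
rack outer ['scene'] (array([ 0.54026875, -0.20337766,  0.10393442]), [0.20543794484221564])
rack mouth ['scene'] (array([ 0.52790964, -0.21958452,  0.08868525]), [0.2961166425614825])
```

View pics/ov_top.png

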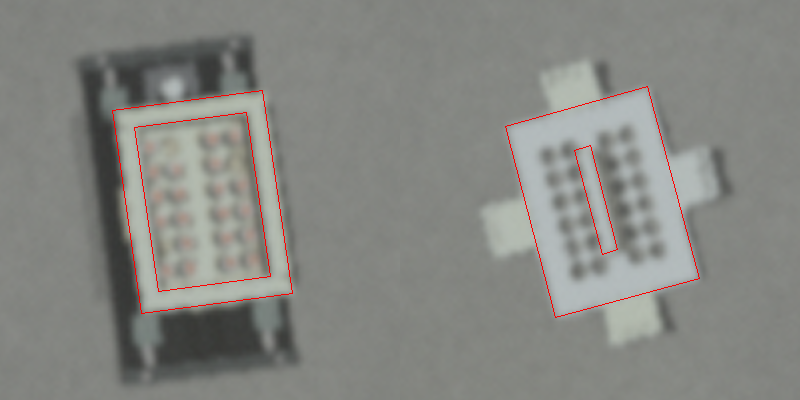

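View pics/ov_scene.png

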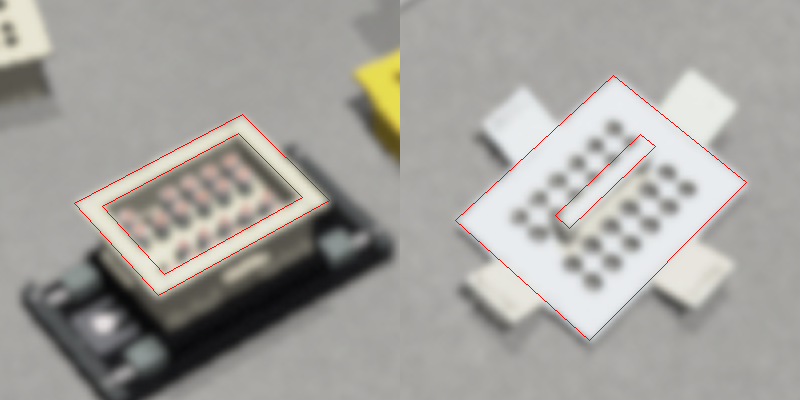

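The red outlines match in both pictures: cover centre at top (250,238), carriage rack at top (393,225). Next I work out the moves.

```bash
cat >> h.py <<'E'
from bench import robot
def Rz(a): c,s=np.cos(a),np.sin(a); return np.array([[c,-s,0],[s,c,0],[0,0,1]])
def go(t,yaw=None):
    "slide mm & roll deg from the measured pose to target TCP world t"
    o=robot.get_obs();y=o["ee_rot"][2];R=Rz(y)@np.array([[1,0,0],[0,0,1],[0,-1,0.]])
    d=R.T@(np.array(t)-o["tool_pos"])*1000
    a=0 if yaw is None else -np.degrees((yaw-y+np.pi/2)%np.pi-np.pi/2)
    print("slide",d.round(1),"roll",round(a,2),"| pos",o["tool_pos"].round(4),"yaw",round(y,4),"F",o["wrist_force"].round(1),"w",round(o["width"],4),"t",round(o["time"],2))
COV=[.5187,.2152,.2444];RACK=[.5397,-.2040,.1085]
E
python3 - <<'E'
from h import *
for n,u,z in(("solvent",(317,153),.1),("beaker",(376,150),.085),("sparerack",(495,200),.055),("box near edge",(435,130),.1),("jar",(327,287),.06),("yellow",(411,317),.04)): print(n,unproj("top",u,z).round(3))
go([.5187,.2152,.11],.2444-np.pi/2)
E
```

```text
solvent [0.753 0.006 0.1  ]
beaker [ 0.76  -0.164  0.085]
sparerack [ 0.61  -0.51   0.055]
box near edge [ 0.81  -0.332  0.1  ]
jar [ 0.369 -0.013  0.06 ]
yellow [ 0.276 -0.255  0.04 ]
slide [-598.6   94.4  559.4] roll 3.52 | pos [ 0.1655 -0.524   0.2044] yaw -1.265 F [-0.3  0.5  0.7] w 0.0942 t 0.1
```

```bash
python3 -m creep '[{"slide":[-30,0,28],"roll":0.2,"grip":0.5},{"slide":[-60,0,56],"roll":0.4,"grip":0.5},{"slide":[-90,0,84],"roll":0.6,"grip":0.5},{"slide":[-120,0,112],"roll":0.8,"grip":0.5},{"slide":[-150,0,140],"roll":1,"grip":0.5},{"slide":[-180,0,168],"roll":1.2,"grip":0.5},{"slide":[-210,0,196],"roll":1.4,"grip":0.5},{"slide":[-240,0,224],"roll":1.6,"grip":0.5},{"slide":[-270,0,252],"roll":1.8,"grip":0.5},{"slide":[-300,0,280],"roll":2,"grip":0.5},{"slide":[-330,0,308],"roll":2.2,"grip":0.5},{"slide":[-360,0,336],"roll":2.4,"grip":0.5},{"slide":[-390,0,364],"roll":2.6,"grip":0.5},{"slide":[-420,0,392],"roll":2.8,"grip":0.5},{"slide":[-450,0,420],"roll":3,"grip":0.5},{"slide":[-480,0,448],"roll":3.2,"grip":0.5},{"slide":[-510,0,476],"roll":3.4,"grip":0.5},{"slide":[-540,0,504],"roll":3.52,"grip":0.5},{"slide":[-570,0,532],"roll":3.52,"grip":0.5},{"slide":[-599,0,559],"roll":3.52,"grip":0.5}]'; python3 -c "
from h import *
go([.5187,.2152,.06],.2444-np.pi/2)"
```

```text
time: 1.77
tool_pos: [0.5185, 0.2173, 0.2047]
ee_rot: [-1.572, -0.0, -1.326]
wrist_force: [1.8, 0.1, 0.5]
width: 0.0474
slide [  2.1 144.7  -0.3] roll 0.04 | pos [0.5185 0.2173 0.2047] yaw -1.3256 F [1.8 0.1 0.5] w 0.0474 t 1.77
```

```bash
python3 -m creep '[{"slide":[0,36,0],"roll":0,"grip":0.5},{"slide":[0,72,0],"roll":0,"grip":0.5},{"slide":[0,108,0],"roll":0,"grip":0.5},{"slide":[0,135,0],"roll":0,"grip":0.5},{"slide":[0,145,0],"roll":0,"grip":0.5},{"slide":[0,145,0],"roll":0,"grip":0.5}]'; python3 -c "
from h import *
shots(1)
go([.5187,.2152,.02],.2444-np.pi/2)
for n in('top','scene'):
  im=cv2.imread(f'pics/{n}1.png');u=np.int32(proj(n,[[.5187,.2152,.03]])[0]);x,y=u
  a=cv2.resize(im[y-50:y+50,x-50:x+50],(400,400),interpolation=cv2.INTER_CUBIC);globals()[n]=a
cv2.imwrite('pics/c1.png',np.hstack([top,scene]))"
```

```text
time: 2.27
tool_pos: [0.5156, 0.2142, 0.0565]
ee_rot: [-1.579, -0.0, -1.326]
wrist_force: [-0.9, -0.1, -0.6]
width: 0.0472
slide [-0.1 41.5 -0.3] roll -0.01 | pos [0.519  0.2151 0.0615] yaw -1.3266 F [ 0.2 -0.7  0.4] w 0.0468 t 2.37
```

View pics/c1.png

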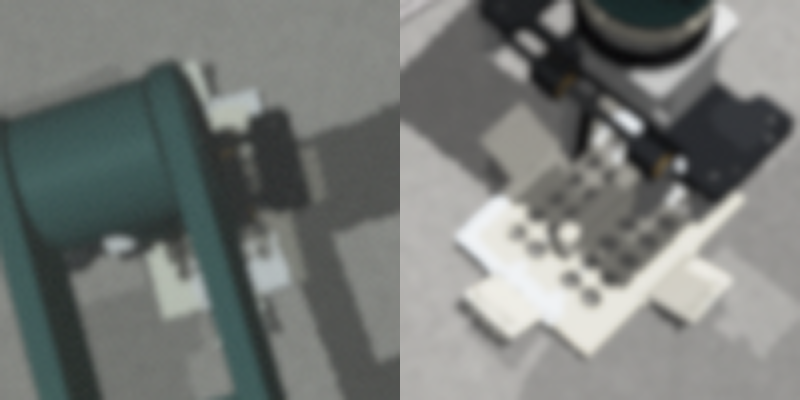

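The gripper straddles the handle, which shows in the scene crop at about (600,230). Going down and gripping.

```bash
python3 -m creep '[{"slide":[0,15,0],"roll":0,"grip":0.5},{"slide":[0,28,0],"roll":0,"grip":0.5},{"slide":[0,36,0],"roll":0,"grip":0.5},{"slide":[0,40,0],"roll":0,"grip":0.5},{"slide":[0,41,0],"roll":0,"grip":0.5},{"slide":[0,41,0],"roll":0,"grip":0.5},{"slide":[0,41,0],"roll":0,"grip":1},{"slide":[0,41,0],"roll":0,"grip":1},{"slide":[0,41,0],"roll":0,"grip":1},{"slide":[0,41,0],"roll":0,"grip":1},{"slide":[0,41,0],"roll":0,"grip":1},{"slide":[0,41,0],"roll":0,"grip":1}]'; python3 -c "
from h import *
go([.5187,.2152,.16],.2444-np.pi/2)"
```

```text
time: 3.37
tool_pos: [0.5184, 0.215, 0.0196]
ee_rot: [-1.571, -0.0, -1.326]
wrist_force: [0.5, -1.3, 1.0]
width: 0.0116
slide [-1.000e-01 -1.404e+02  4.000e-01] roll -0.0 | pos [0.5184 0.215  0.0196] yaw -1.3265 F [ 0.5 -1.3  1. ] w 0.0116 t 3.37
```

```bash
python3 -m creep '[{"slide":[0,-5,0],"roll":0,"grip":1},{"slide":[0,-20,0],"roll":0,"grip":1},{"slide":[0,-40,0],"roll":0,"grip":1},{"slide":[0,-65,0],"roll":0,"grip":1},{"slide":[0,-90,0],"roll":0,"grip":1},{"slide":[0,-115,0],"roll":0,"grip":1},{"slide":[0,-135,0],"roll":0,"grip":1},{"slide":[0,-145,0],"roll":0,"grip":1},{"slide":[0,-145,0],"roll":0,"grip":1}]'; python3 -c "
from h import *
go([.5397,-.2040,.16],.1085-np.pi/2)"
```

```text
time: 4.12
tool_pos: [0.5195, 0.2154, 0.167]
ee_rot: [-1.566, 0.0, -1.326]
wrist_force: [0.2, 0.6, -4.2]
width: 0.0117
slide [411.8   7.  -81.9] roll 7.79 | pos [0.5195 0.2154 0.167 ] yaw -1.3264 F [ 0.2  0.6 -4.2] w 0.0117 t 4.12
```

```bash
python3 -m creep '[{"slide":[10,0,-2],"roll":0.2,"grip":1},{"slide":[30,0,-6],"roll":0.6,"grip":1},{"slide":[60,0,-12],"roll":1.1,"grip":1},{"slide":[92,0,-18],"roll":1.7,"grip":1},{"slide":[124,0,-25],"roll":2.3,"grip":1},{"slide":[156,0,-31],"roll":2.9,"grip":1},{"slide":[188,0,-37],"roll":3.5,"grip":1},{"slide":[220,0,-44],"roll":4.1,"grip":1},{"slide":[252,0,-50],"roll":4.7,"grip":1},{"slide":[284,0,-56],"roll":5.3,"grip":1},{"slide":[316,0,-63],"roll":5.9,"grip":1},{"slide":[346,0,-69],"roll":6.5,"grip":1},{"slide":[372,0,-74],"roll":7,"grip":1},{"slide":[393,0,-78],"roll":7.5,"grip":1},{"slide":[405,0,-81],"roll":7.7,"grip":1},{"slide":[412,0,-82],"roll":7.79,"grip":1},{"slide":[412,0,-82],"roll":7.79,"grip":1},{"slide":[412,0,-82],"roll":7.79,"grip":1},{"slide":[412,0,-82],"roll":7.79,"grip":1}]'; python3 -c "
from h import *
shots(2)
go([.5397,-.2040,.16],.1085-np.pi/2)
for n in('top','scene'):
  im=cv2.imread(f'pics/{n}2.png');u=np.int32(proj(n,[[.5397,-.204,.12]])[0]);x,y=u
  a=cv2.resize(im[y-50:y+50,x-50:x+50],(400,400),interpolation=cv2.INTER_CUBIC);globals()[n]=a
cv2.imwrite('pics/c2.png',np.hstack([top,scene]))"
```

```text
time: 5.7
tool_pos: [0.5383, -0.2033, 0.1641]
ee_rot: [-1.571, 0.001, -1.461]
wrist_force: [2.0, 1.0, -3.9]
width: 0.0113
slide [0.8 4.6 1.1] roll 0.1 | pos [ 0.5385 -0.2033  0.1646] yaw -1.4606 F [-0.4 -0.5 -3.4] w 0.0115 t 5.8
```

View pics/c2.png

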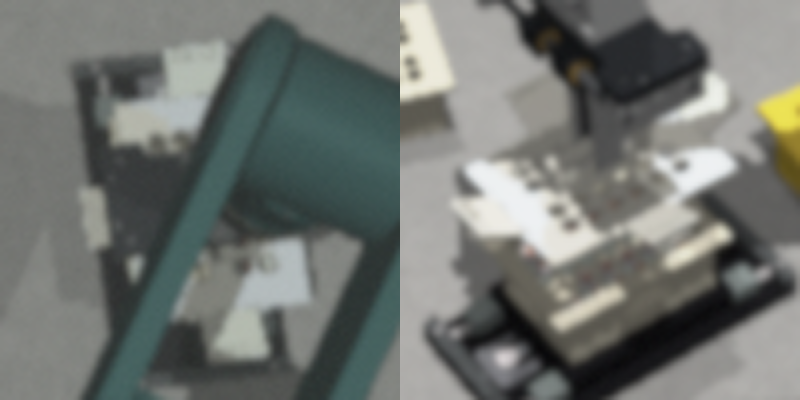

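```bash
python3 -m creep '[{"slide":[0.8,10,1.1],"roll":0.1,"grip":1},{"slide":[0.8,25,1.1],"roll":0.1,"grip":1},{"slide":[0.8,38,1.1],"roll":0.1,"grip":1},{"slide":[0.8,46,1.1],"roll":0.1,"grip":1},{"slide":[0.8,48,1.1],"roll":0.1,"grip":1},{"slide":[0.8,48,1.1],"roll":0.1,"grip":1}]'; python3 -c "
from h import *
shots(3)
go([.5397,-.2040,.1006],.1085-np.pi/2)
o=robot.get_obs();T=o['tool_pos'];y=o['ee_rot'][2]+np.pi/2;zc=T[2]-.0196
q=[T[0],T[1],y];print(q,zc)
for n in('top','scene'):
  im=cv2.imread(f'pics/{n}3.png');a=cv2.resize(im,None,fx=6,fy=6,interpolation=cv2.INTER_CUBIC)
  for w,h,z,pp in((.146,.108,.089,RACK),(.15,.112,zc+.013,q)):
    u=proj(n,tf(np.array([[w/2,h/2,z],[-w/2,h/2,z],[-w/2,-h/2,z],[w/2,-h/2,z]]),pp))
    cv2.polylines(a,[np.int32(u*6+2.5)],True,(0,0,255) if w<.147 else (0,160,0),1)
  x,y=np.int32(proj(n,[[.5397,-.204,.1]])[0]*6)
  globals()[n]=a[y-270:y+270,x-200 if n=='top' else x-260:x+200 if n=='top' else x+140]
cv2.imwrite('pics/c3.png',np.hstack([top,scene]))"
```

```text
time: 6.3
tool_pos: [0.5391, -0.2047, 0.1153]
ee_rot: [-1.573, 0.001, -1.464]
wrist_force: [0.4, -0.4, -2.7]
width: 0.0118
slide [-1.4 16.5 -0.2] roll -0.09 | pos [ 0.5401 -0.2053  0.1171] yaw -1.4639 F [-0.3  0.1 -2.8] w 0.012 t 6.4
[np.float64(0.5400748502344559), np.float64(-0.20532348761609348), np.float64(0.1069008656051813)] 0.09753158840596532
```

View pics/c3.png

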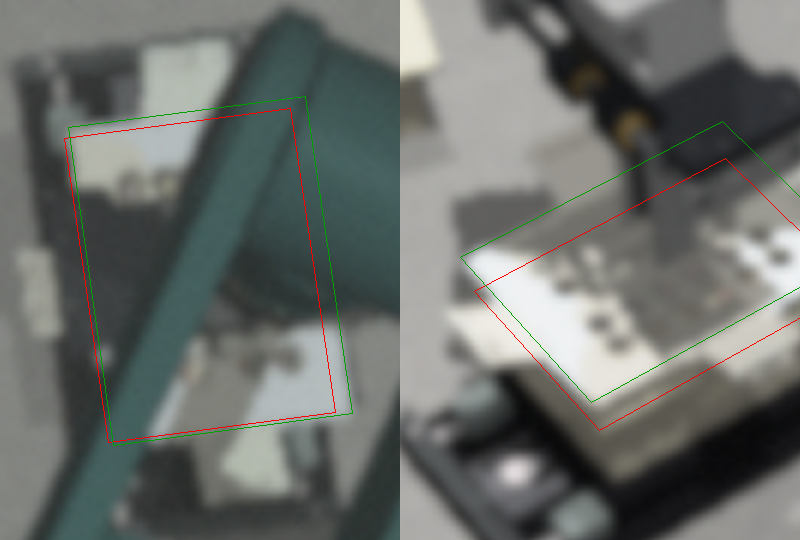

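```bash
python3 -c "
from h import *
im=shots(4)
o=robot.get_obs();T=o['tool_pos'];y=o['ee_rot'][2]+np.pi/2;zc=T[2]-.0196
q=[T[0],T[1],y];print(np.round(q,4),zc)
P,D=rect(.150,.112,zc+.013,skip=.026)
for r in(2,2.5,3,4):
  for s in(['scene'],['top'],['scene','top']): 
    p,e=fit({k:im[k] for k in s},P,D,q,rad=r,sign=-1);print(r,s,(p-q).round(4),e)
"
```

```text
[ 0.5403 -0.2056  0.1067] 0.09809232820561381
2 ['scene'] [ 0.0008  0.0028 -0.0005] [0.2570082827068824]
2 ['top'] [-0.0006  0.0009  0.0056] [0.3667213575349416]
2 ['scene', 'top'] [-0.      0.0016  0.0005] [0.4759377931866408, 0.40531156344026475]
2.5 ['scene'] [ 0.0008  0.0028 -0.0003] [0.2215234657413011]
2.5 ['top'] [-0.0005  0.0007  0.0044] [0.3752977244503261]
2.5 ['scene', 'top'] [-0.      0.0016  0.0001] [0.49332529388605323, 0.3930720481472569]
3 ['scene'] [0.0008 0.0029 0.    ] [0.2532885620991574]
3 ['top'] [-0.0005  0.0007  0.006 ] [0.33369393249243856]
3 ['scene', 'top'] [-0.0001  0.0016 -0.0004] [0.4902842305709542, 0.4060252585157978]
4 ['scene'] [ 0.0008  0.0029 -0.0002] [0.25430189030145567]
4 ['top'] [-0.0005  0.0007  0.006 ] [0.3342664516789395]
4 ['scene', 'top'] [-0.      0.0016  0.0005] [0.47593382490538394, 0.40531282866074725]
```

```bash
python3 -m creep '[{"slide":[0,2,-0.7],"roll":0,"grip":1},{"slide":[0,4,-0.7],"roll":0,"grip":1},{"slide":[0,6,-0.7],"roll":0,"grip":1},{"slide":[0,8,-0.7],"roll":0,"grip":1},{"slide":[0,9,-0.7],"roll":0,"grip":1},{"slide":[0,10,-0.7],"roll":0,"grip":1},{"slide":[0,11,-0.7],"roll":0,"grip":1},{"slide":[0,12,-0.7],"roll":0,"grip":1},{"slide":[0,12,-0.7],"roll":0,"grip":1}]'; python3 -c "
from h import *
go([.5396,-.2056,.1006],.1085-np.pi/2)"
```

```text
time: 7.25
tool_pos: [0.5388, -0.2053, 0.1042]
ee_rot: [-1.571, 0.0, -1.464]
wrist_force: [-0.2, 0.0, -3.1]
width: 0.0115
slide [0.4 3.6 0.8] roll -0.11 | pos [ 0.5388 -0.2053  0.1042] yaw -1.4642 F [-0.2  0.  -3.1] w 0.0115 t 7.25
```

```bash
python3 -m creep '[{"slide":[0,1,0],"roll":0,"grip":1},{"slide":[0,2,0],"roll":0,"grip":1},{"slide":[0,3,0],"roll":0,"grip":1},{"slide":[0,3.5,0],"roll":0,"grip":1},{"slide":[0,3.5,0],"roll":0,"grip":1}]'; python3 -c "
from h import *
go([.5396,-.2056,.1006],.1085-np.pi/2)"
```

```text
time: 7.67
tool_pos: [0.5388, -0.2053, 0.1008]
ee_rot: [-1.571, 0.0, -1.464]
wrist_force: [0.1, -0.5, -3.7]
width: 0.0117
slide [0.4 0.2 0.8] roll -0.11 | pos [ 0.5388 -0.2053  0.1008] yaw -1.4641 F [ 0.1 -0.5 -3.7] w 0.0117 t 7.67
```

```bash
python3 -m creep '[{"slide":[0,0.5,0],"roll":0,"grip":1},{"slide":[0,0.5,0],"roll":0,"grip":1}]'; python3 -m creep '[{"slide":[0,0.5,0],"roll":0,"grip":1},{"slide":[0,0.5,0],"roll":0,"grip":1}]';python3 -m creep '[{"slide":[0,0.5,0],"roll":0,"grip":1},{"slide":[0,0.5,0],"roll":0,"grip":1}]'
```

```text
time: 7.83
tool_pos: [0.539, -0.2054, 0.1006]
ee_rot: [-1.571, -0.0, -1.464]
wrist_force: [0.5, -0.1, -2.8]
width: 0.0116
time: 8.0
tool_pos: [0.539, -0.2054, 0.1006]
ee_rot: [-1.57, -0.0, -1.464]
wrist_force: [-0.9, 1.3, -0.9]
width: 0.0117
time: 8.17
tool_pos: [0.539, -0.2054, 0.1005]
ee_rot: [-1.57, -0.001, -1.464]
wrist_force: [-3.1, 1.0, 3.4]
width: 0.0116
```

The cover is seated: the wrist force went from −3.7 N to +3.4 N at the expected height. Releasing.

```bash
python3 -m creep '[{"slide":[0,0,0],"roll":0,"grip":0.7},{"slide":[0,0,0],"roll":0,"grip":0.6},{"slide":[0,0,0],"roll":0,"grip":0.5},{"slide":[0,0,0],"roll":0,"grip":0.5},{"slide":[0,-10,0],"roll":0,"grip":0.5},{"slide":[0,-30,0],"roll":0,"grip":0.5},{"slide":[0,-50,0],"roll":0,"grip":0.5},{"slide":[0,-70,0],"roll":0,"grip":0.6},{"slide":[0,-80,20],"roll":0,"grip":1},{"slide":[0,-80,60],"roll":0,"grip":1},{"slide":[0,-80,90],"roll":0,"grip":1},{"slide":[0,-80,98],"roll":0,"grip":1},{"slide":[0,-80,98],"roll":0,"grip":1}]'; python3 -c "
from h import *
im=shots(5)
q=[.5390,-.2054,.1069]
P,D=rect(.150,.112,.094,skip=.026)
for s in(['scene'],['top'],['scene','top']): 
    p,e=fit({k:im[k] for k in s},P,D,q,rad=3,sign=-1);print(s,p.round(4),e)
go([.5390,-.2054,.16])
for n in('top','scene'):
  a=cv2.resize(im[n],None,fx=5,fy=5,interpolation=cv2.INTER_CUBIC)[:,:,::-1].copy()
  for w,h,z,pp in((.15,.112,.094,p),):
    u=proj(n,tf(np.array([[w/2,h/2,z],[-w/2,h/2,z],[-w/2,-h/2,z],[w/2,-h/2,z]]),pp))
    cv2.polylines(a,[np.int32(u*5+2)],True,(0,0,255),1)
  x,y=np.int32(proj(n,[[.5397,-.204,.1]])[0]*5)
  globals()[n]=a[y-250:y+250,x-200:x+200]
cv2.imwrite('pics/c5.png',np.hstack([top,scene]))"
```

```text
time: 9.25
tool_pos: [0.6378, -0.1944, 0.1788]
ee_rot: [-1.571, 0.0, -1.463]
wrist_force: [0.3, -0.2, -0.2]
width: 0.01
['scene'] [ 0.5382 -0.2033  0.0802] [0.4625332827375991]
['top'] [ 0.5452 -0.2029  0.0599] [0.9046662052928438]
['scene', 'top'] [ 0.5397 -0.2037  0.0943] [0.5024853669144802, 0.8407751753790133]
slide [  0.   19.4 -97.4] roll 0 | pos [ 0.6358 -0.195   0.1794] yaw -1.464 F [ 0.4 -0.1 -0.1] w 0.0027 t 9.35
```

View pics/c5.png

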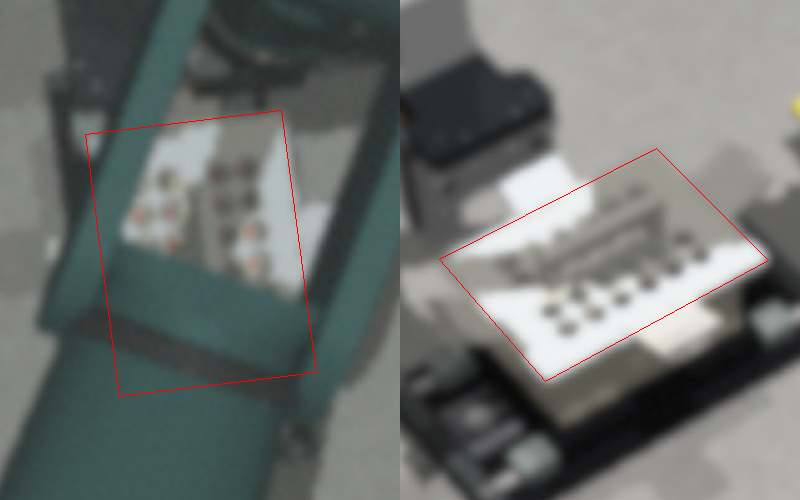

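The picture shows the cover flat on the rack, with its outline at scene crop (440–768,150–380). Now the +x clip: the shut fingertips will fold it down.

```bash
python3 -m creep '[{"slide":[0,15,5],"roll":0,"grip":1},{"slide":[0,30,5],"roll":0,"grip":1},{"slide":[0,45,5],"roll":0,"grip":1},{"slide":[0,53,5],"roll":0,"grip":1},{"slide":[0,60,5],"roll":0,"grip":1},{"slide":[0,67,5],"roll":0,"grip":1},{"slide":[0,74,5],"roll":0,"grip":1},{"slide":[0,81,5],"roll":0,"grip":1},{"slide":[0,88,5],"roll":0,"grip":1},{"slide":[0,88,5],"roll":0,"grip":1}]'; python3 -m creep '[{"slide":[0,6,0],"roll":0,"grip":1},{"slide":[0,12,0],"roll":0,"grip":1},{"slide":[0,18,0],"roll":0,"grip":1},{"slide":[0,24,0],"roll":0,"grip":1},{"slide":[0,30,0],"roll":0,"grip":1},{"slide":[0,34,0],"roll":0,"grip":1},{"slide":[0,34,0],"roll":0,"grip":1}]'
cat >> h.py <<'E'
def rel(C,yaw=.107):
    o=robot.get_obs();d=Rz(-yaw)@(o["tool_pos"]-np.array([C[0],C[1],0]));F=Rz(-yaw)@o["wrist_force"]
    print("in cover frame mm",(d*1000).round(1),"F",F.round(1),"t",round(o["time"],2))
def crop(k,C=(.539,-.2054,.08),half=60,S=5):
    im=shots(k);out=[]
    for n in("top","scene"):
        a=cv2.resize(im[n],None,fx=S,fy=S,interpolation=cv2.INTER_CUBIC);x,y=np.int32(proj(n,[C])[0]*S);out.append(a[y-250:y+250,x-200:x+200])
    cv2.imwrite(f"pics/c{k}.png",np.hstack(out)[:,:,::-1])
E
python3 -c "
from h import *
crop(6);rel((.539,-.2054))"
```

```text
time: 10.18
tool_pos: [0.6406, -0.1942, 0.0897]
ee_rot: [-1.573, 0.001, -1.464]
wrist_force: [0.1, -0.4, -0.5]
width: 0.0003
time: 10.77
tool_pos: [0.6405, -0.1941, 0.0556]
ee_rot: [-1.573, 0.001, -1.464]
wrist_force: [0.8, 0.6, -0.2]
width: 0.0008
in cover frame mm [1.027e+02 1.000e-01 5.710e+01] F [ 0.2 -0.5  0.6] t 10.87
```

View pics/c6.png

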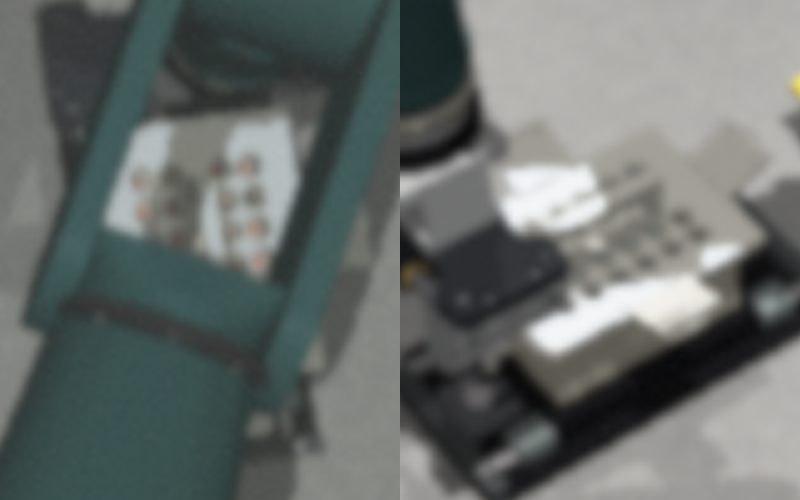

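```bash
python3 -m creep '[{"slide":[0,2,-1],"roll":0,"grip":1},{"slide":[0,2,-3],"roll":0,"grip":1},{"slide":[0,2,-5],"roll":0,"grip":1}]';python3 -m creep '[{"slide":[0,0,-1.5],"roll":0,"grip":1},{"slide":[0,0,-3],"roll":0,"grip":1}]';python3 -m creep '[{"slide":[0,0,-1.5],"roll":0,"grip":1},{"slide":[0,0,-3],"roll":0,"grip":1}]';python3 -m creep '[{"slide":[0,0,-1.5],"roll":0,"grip":1},{"slide":[0,0,-3],"roll":0,"grip":1}]'
```

```text
time: 11.12
tool_pos: [0.6373, -0.1949, 0.0555]
ee_rot: [-1.568, -0.0, -1.464]
wrist_force: [3.8, -0.6, -3.6]
width: 0.0006
time: 11.28
tool_pos: [0.6338, -0.1952, 0.0556]
ee_rot: [-1.569, -0.0, -1.464]
wrist_force: [3.7, -0.4, -3.1]
width: 0.0008
time: 11.45
tool_pos: [0.6305, -0.1956, 0.0556]
ee_rot: [-1.57, -0.0, -1.464]
wrist_force: [2.8, 0.4, -2.3]
width: 0.0002
time: 11.62
tool_pos: [0.6274, -0.1959, 0.0556]
ee_rot: [-1.57, -0.0, -1.464]
wrist_force: [3.4, 0.2, -2.1]
width: 0.0005
```

```bash
for i in 1 2; do :; done; python3 -m creep '[{"slide":[0,0,-1.5],"roll":0,"grip":1},{"slide":[0,0,-3],"roll":0,"grip":1}]';python3 -m creep '[{"slide":[0,0,-1.5],"roll":0,"grip":1},{"slide":[0,0,-3],"roll":0,"grip":1}]';python3 -m creep '[{"slide":[0,0,-1.5],"roll":0,"grip":1},{"slide":[0,0,-3],"roll":0,"grip":1}]'
```

```text
time: 11.78
tool_pos: [0.6243, -0.1962, 0.0556]
ee_rot: [-1.571, -0.0, -1.464]
wrist_force: [2.5, -0.6, -1.7]
width: 0.0002
time: 11.95
tool_pos: [0.6227, -0.1964, 0.0556]
ee_rot: [-1.567, -0.0, -1.464]
wrist_force: [8.6, 1.4, -4.6]
width: 0.0002
time: 12.12
tool_pos: [0.622, -0.1965, 0.0558]
ee_rot: [-1.562, -0.001, -1.464]
wrist_force: [13.9, 0.2, -6.6]
width: 0.0002
```

```bash
python3 -m creep '[{"slide":[0,0,-1],"roll":0,"grip":1},{"slide":[0,0,-2],"roll":0,"grip":1}]'
```

```text
time: 12.28
tool_pos: [0.6217, -0.1965, 0.056]
ee_rot: [-1.558, -0.001, -1.464]
wrist_force: [16.4, 0.3, -8.0]
width: 0.0003
```

```bash
python3 -m creep '[{"slide":[0,0,-1],"roll":0,"grip":1},{"slide":[0,0,-1],"roll":0,"grip":1}]'
```

```text
time: 12.45
tool_pos: [0.6216, -0.1965, 0.0561]
ee_rot: [-1.556, -0.002, -1.463]
wrist_force: [17.5, 0.5, -8.8]
width: 0.0006
```

```bash
python3 -m creep '[{"slide":[0,0,-1],"roll":0,"grip":1},{"slide":[0,0,-1],"roll":0,"grip":1}]'
```

```text
time: 12.62
tool_pos: [0.6169, -0.1967, 0.0556]
ee_rot: [-1.566, -0.0, -1.463]
wrist_force: [2.1, 0.6, -0.4]
width: 0.0008
```

```bash
python3 -m creep '[{"slide":[0,0,-1],"roll":0,"grip":1},{"slide":[0,0,-1],"roll":0,"grip":1}]'
```

```text
time: 12.78
tool_pos: [0.6128, -0.1972, 0.0554]
ee_rot: [-1.572, 0.0, -1.464]
wrist_force: [1.5, 0.8, -0.7]
width: 0.0006
```

Clip 1 snapped: the force dropped from 17.5 N to about 2 N and the finger moved in about 9 mm. Backing off, rising, and checking.

```bash
python3 -m creep '[{"slide":[0,0,5],"roll":0,"grip":1},{"slide":[0,0,15],"roll":0,"grip":1},{"slide":[0,-30,20],"roll":0,"grip":1},{"slide":[0,-65,20],"roll":0,"grip":1},{"slide":[0,-100,20],"roll":0,"grip":1},{"slide":[0,-115,0],"roll":0,"grip":1},{"slide":[0,-115,-40],"roll":0,"grip":1},{"slide":[0,-115,-80],"roll":0,"grip":1},{"slide":[0,-115,-120],"roll":0,"grip":1},{"slide":[0,-115,-160],"roll":0,"grip":1},{"slide":[0,-115,-185],"roll":0,"grip":1},{"slide":[0,-115,-190],"roll":0,"grip":1},{"slide":[0,-115,-190],"roll":0,"grip":1}]'; python3 -c "
from h import *
crop(7,(.524,-.207,.08));im=load(7)
q=[.525,-.2069,.107]
P,D=rect(.150,.112,.094,skip=.026)
for s in(['scene'],['top'],['scene','top']): 
    p,e=fit({k:im[k] for k in s},P,D,q,rad=3,sign=-1);print(s,p.round(4),e)
rel((.525,-.2069))"
```

```text
time: 13.87
tool_pos: [0.4234, -0.218, 0.1713]
ee_rot: [-1.57, -0.001, -1.466]
wrist_force: [0.1, 0.6, -0.4]
width: 0.0005
['scene'] [ 0.5254 -0.2062  0.1363] [0.7006440208511376]
['top'] [ 0.525  -0.2063  0.1034] [0.33135544853806176]
['scene', 'top'] [ 0.525  -0.2063  0.1146] [0.575855306355616, 0.3072888259698466]
in cover frame mm [-100.3   -0.2  170.9] F [ 1.  -0.6 -0.5] t 13.97
```

View pics/c7.png

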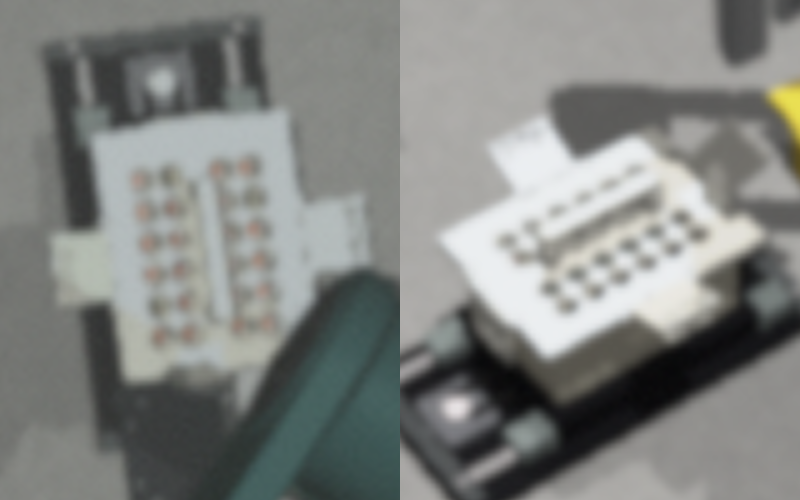

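Clip 1 is gone from the outline: top crop (195,115) shows a straight edge, and the other clips still stand out. Now the −x clip.

```bash
python3 -m creep '[{"slide":[0,15,-2],"roll":0,"grip":1},{"slide":[0,35,-2],"roll":0,"grip":1},{"slide":[0,45,-2],"roll":0,"grip":1},{"slide":[0,53,-2],"roll":0,"grip":1},{"slide":[0,61,-2],"roll":0,"grip":1},{"slide":[0,69,-2],"roll":0,"grip":1},{"slide":[0,77,-2],"roll":0,"grip":1},{"slide":[0,85,-2],"roll":0,"grip":1},{"slide":[0,93,-2],"roll":0,"grip":1},{"slide":[0,101,-2],"roll":0,"grip":1},{"slide":[0,109,-2],"roll":0,"grip":1},{"slide":[0,115,-2],"roll":0,"grip":1},{"slide":[0,115,-2],"roll":0,"grip":1},{"slide":[0,115,-2],"roll":0,"grip":1}]'; python3 -m creep '[{"slide":[0,0,1],"roll":0,"grip":1},{"slide":[0,0,3],"roll":0,"grip":1},{"slide":[0,0,5],"roll":0,"grip":1}]';python3 -m creep '[{"slide":[0,0,1.5],"roll":0,"grip":1},{"slide":[0,0,3],"roll":0,"grip":1}]';python3 -m creep '[{"slide":[0,0,1.5],"roll":0,"grip":1},{"slide":[0,0,3],"roll":0,"grip":1}]'
```

```text
time: 15.13
tool_pos: [0.4223, -0.2176, 0.0549]
ee_rot: [-1.572, 0.001, -1.464]
wrist_force: [0.6, 0.4, -0.2]
width: 0.0002
time: 15.38
tool_pos: [0.4279, -0.2175, 0.0559]
ee_rot: [-1.57, -0.001, -1.464]
wrist_force: [-0.1, -0.4, 0.9]
width: 0.0003
time: 15.55
tool_pos: [0.4299, -0.2172, 0.0555]
ee_rot: [-1.573, -0.0, -1.464]
wrist_force: [-3.4, -0.6, 0.7]
width: 0.0007
time: 15.72
tool_pos: [0.4333, -0.2168, 0.0555]
ee_rot: [-1.572, -0.0, -1.464]
wrist_force: [-3.0, -0.5, 0.9]
width: 0.0003
```

```bash
python3 -m creep '[{"slide":[0,0,2],"roll":0,"grip":1},{"slide":[0,0,4],"roll":0,"grip":1},{"slide":[0,0,6],"roll":0,"grip":1},{"slide":[0,0,8],"roll":0,"grip":1}]';python3 -m creep '[{"slide":[0,0,2],"roll":0,"grip":1},{"slide":[0,0,4],"roll":0,"grip":1},{"slide":[0,0,6],"roll":0,"grip":1},{"slide":[0,0,8],"roll":0,"grip":1}]'
```

```text
time: 16.05
tool_pos: [0.4417, -0.2159, 0.0555]
ee_rot: [-1.571, -0.0, -1.464]
wrist_force: [-3.4, -0.8, 0.3]
width: 0.0005
time: 16.38
tool_pos: [0.4497, -0.215, 0.0555]
ee_rot: [-1.571, -0.0, -1.464]
wrist_force: [-3.6, -0.6, 0.7]
width: 0.0002
```

```bash
python3 -m creep '[{"slide":[0,0,1.5],"roll":0,"grip":1},{"slide":[0,0,3],"roll":0,"grip":1}]'; python3 -m creep '[{"slide":[0,0,1.5],"roll":0,"grip":1},{"slide":[0,0,3],"roll":0,"grip":1}]'
```

```text
time: 16.55
tool_pos: [0.4527, -0.2147, 0.0555]
ee_rot: [-1.571, -0.0, -1.464]
wrist_force: [-3.6, -1.9, 1.4]
width: -0.0
time: 16.72
tool_pos: [0.4556, -0.2144, 0.0555]
ee_rot: [-1.571, -0.0, -1.464]
wrist_force: [-2.4, -2.1, 0.6]
width: 0.0003
```

```bash
python3 -m creep '[{"slide":[0,0,1.5],"roll":0,"grip":1},{"slide":[0,0,3],"roll":0,"grip":1}]'; python3 -m creep '[{"slide":[0,0,1.5],"roll":0,"grip":1},{"slide":[0,0,2.5],"roll":0,"grip":1}]'
```

```text
time: 16.88
tool_pos: [0.4585, -0.2141, 0.0556]
ee_rot: [-1.571, -0.0, -1.464]
wrist_force: [-2.6, -1.5, 1.7]
width: 0.0004
time: 17.05
tool_pos: [0.4597, -0.2139, 0.0552]
ee_rot: [-1.574, -0.0, -1.464]
wrist_force: [-6.2, -3.2, 0.4]
width: 0.0002
```

```bash
python3 -m creep '[{"slide":[0,0,1.5],"roll":0,"grip":1},{"slide":[0,0,2],"roll":0,"grip":1}]'
```

```text
time: 17.22
tool_pos: [0.4608, -0.2138, 0.0549]
ee_rot: [-1.576, 0.0, -1.464]
wrist_force: [-7.8, -3.3, 2.6]
width: 0.0003
```

```bash
python3 -m creep '[{"slide":[0,0,1],"roll":0,"grip":1},{"slide":[0,0,1],"roll":0,"grip":1}]'
```

```text
time: 17.38
tool_pos: [0.4614, -0.2138, 0.0547]
ee_rot: [-1.577, 0.0, -1.464]
wrist_force: [-8.3, -3.9, 2.0]
width: 0.0005
```

```bash
python3 -m creep '[{"slide":[0,0,1.5],"roll":0,"grip":1},{"slide":[0,0,1.5],"roll":0,"grip":1}]'
```

```text
time: 17.55
tool_pos: [0.4633, -0.2135, 0.0543]
ee_rot: [-1.576, 0.0, -1.464]
wrist_force: [-5.4, -2.8, -1.6]
width: 0.0003
```

```bash
python3 -m creep '[{"slide":[0,0,1.5],"roll":0,"grip":1},{"slide":[0,0,1.5],"roll":0,"grip":1}]'
```

```text
time: 17.72
tool_pos: [0.4667, -0.2125, 0.0546]
ee_rot: [-1.571, 0.002, -1.464]
wrist_force: [-1.2, -0.2, -1.0]
width: 0.0001
```

```bash
python3 -m creep '[{"slide":[0,0,1],"roll":0,"grip":1},{"slide":[0,0,1],"roll":0,"grip":1}]'
```

```text
time: 17.88
tool_pos: [0.4682, -0.2123, 0.0552]
ee_rot: [-1.57, 0.001, -1.464]
wrist_force: [-1.3, 0.6, -0.7]
width: 0.0008
```

```bash
python3 -m creep '[{"slide":[0,0,1],"roll":0,"grip":1},{"slide":[0,0,1],"roll":0,"grip":1}]'
```

```text
time: 18.05
tool_pos: [0.4685, -0.2123, 0.0553]
ee_rot: [-1.572, 0.001, -1.464]
wrist_force: [-3.6, 0.0, -0.2]
width: 0.0005
```

The force fell from 9 N to 1 N and the finger moved in about 8 mm. I'm rotating to line up for the y sides and looking from there.

```bash
python3 -m creep '[{"slide":[0,0,-5],"roll":0,"grip":1},{"slide":[0,0,-15],"roll":0,"grip":1},{"slide":[0,-30,-20],"roll":0,"grip":1},{"slide":[0,-65,-20],"roll":0,"grip":1},{"slide":[0,-100,-20],"roll":0,"grip":1},{"slide":[-10,-115,-20],"roll":-7,"grip":1},{"slide":[-40,-115,-20],"roll":-14,"grip":1},{"slide":[-70,-115,-20],"roll":-21,"grip":1},{"slide":[-100,-115,-10],"roll":-28,"grip":1},{"slide":[-100,-115,10],"roll":-35,"grip":1},{"slide":[-100,-115,40],"roll":-42,"grip":1},{"slide":[-100,-115,60],"roll":-49,"grip":1},{"slide":[-100,-115,70],"roll":-56,"grip":1},{"slide":[-100,-115,75],"roll":-63,"grip":1},{"slide":[-100,-115,75],"roll":-70,"grip":1},{"slide":[-100,-115,75],"roll":-77,"grip":1},{"slide":[-100,-115,75],"roll":-84,"grip":1},{"slide":[-100,-115,75],"roll":-90,"grip":1},{"slide":[-100,-115,75],"roll":-90,"grip":1}]'; python3 -c "
from h import *
crop(8,(.554,-.207,.08));im=load(8)
q=[.554,-.2045,.107]
P,D=rect(.150,.112,.094,skip=.026)
for s in(['scene'],['top'],['scene','top']): 
    p,e=fit({k:im[k] for k in s},P,D,q,rad=3,sign=-1);print(s,p.round(4),e)
rel((.554,-.2045))"
```

```text
time: 19.63
tool_pos: [0.5329, -0.1057, 0.1711]
ee_rot: [-1.571, -0.002, 0.108]
wrist_force: [-0.2, 0.2, 0.0]
width: 0.0005
['scene'] [ 0.5566 -0.2007  0.0766] [0.5099241501799195]
['top'] [ 0.5563 -0.2046  0.1069] [0.41083409853289093]
['scene', 'top'] [ 0.5558 -0.2031  0.1033] [0.7478546999566205, 0.47807115210271606]
in cover frame mm [-10.5 100.6 171. ] F [ 0.5  0.1 -0.2] t 19.73
```

View pics/c8.png

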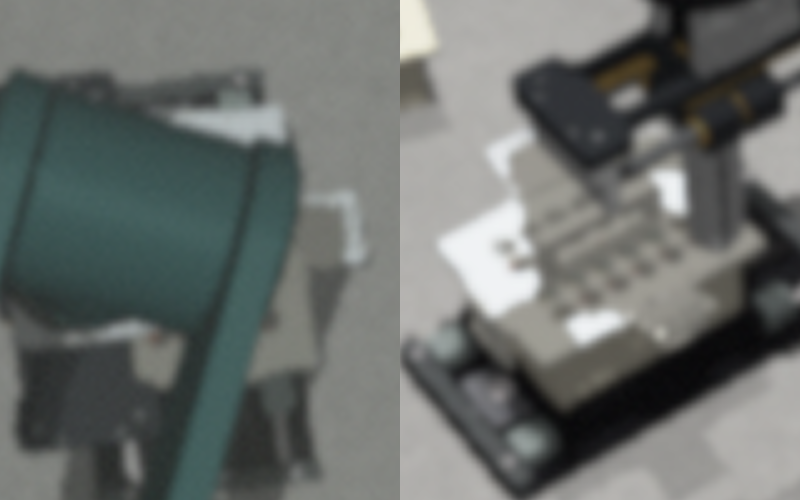

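The top crop shows no flap beyond the −x edge at (150,330), while the ±y clips still stand out. Now the +y clip.

```bash
python3 -m creep '[{"slide":[5,0,-8],"roll":0,"grip":1},{"slide":[11.5,10,-17],"roll":0,"grip":1},{"slide":[11.5,25,-17],"roll":0,"grip":1},{"slide":[11.5,40,-17],"roll":0,"grip":1},{"slide":[11.5,50,-17],"roll":0,"grip":1},{"slide":[11.5,58,-17],"roll":0,"grip":1},{"slide":[11.5,66,-17],"roll":0,"grip":1},{"slide":[11.5,74,-17],"roll":0,"grip":1},{"slide":[11.5,82,-17],"roll":0,"grip":1},{"slide":[11.5,90,-17],"roll":0,"grip":1},{"slide":[11.5,98,-17],"roll":0,"grip":1},{"slide":[11.5,106,-17],"roll":0,"grip":1},{"slide":[11.5,112,-17],"roll":0,"grip":1},{"slide":[11.5,115,-17],"roll":0,"grip":1},{"slide":[11.5,115,-17],"roll":0,"grip":1}]'; python3 -c "
from h import *
crop(9,(.554,-.207,.08));rel((.555,-.2037))"
```

```text
time: 20.98
tool_pos: [0.5453, -0.121, 0.0543]
ee_rot: [-1.57, 0.002, 0.107]
wrist_force: [-0.1, -0.7, -0.7]
width: 0.0006
in cover frame mm [-0.2 83.1 55.4] F [0.3 1.5 0. ] t 21.08
```

View pics/c9.png

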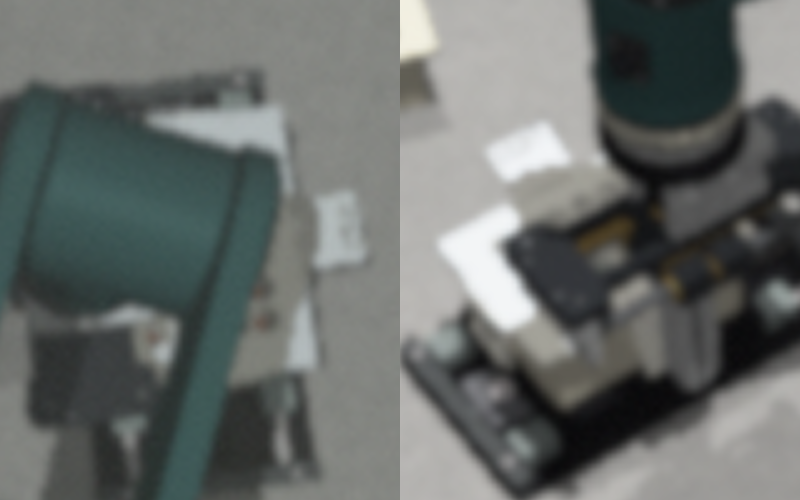

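```bash
python3 -m creep '[{"slide":[0,0,-1.5],"roll":0,"grip":1},{"slide":[0,0,-3],"roll":0,"grip":1}]'; python3 -m creep '[{"slide":[0,0,-1.5],"roll":0,"grip":1},{"slide":[0,0,-2.5],"roll":0,"grip":1}]'
```

```text
time: 21.25
tool_pos: [0.5466, -0.124, 0.0559]
ee_rot: [-1.571, -0.001, 0.107]
wrist_force: [0.5, 2.4, -2.8]
width: 0.0
time: 21.42
tool_pos: [0.5466, -0.1251, 0.0554]
ee_rot: [-1.567, -0.0, 0.107]
wrist_force: [0.8, 6.5, -0.3]
width: 0.0005
```

```bash
python3 -m creep '[{"slide":[0,0,-1.5],"roll":0,"grip":1},{"slide":[0,0,-2],"roll":0,"grip":1}]'
```

```text
time: 21.58
tool_pos: [0.5467, -0.126, 0.0551]
ee_rot: [-1.565, -0.0, 0.107]
wrist_force: [0.6, 7.2, -0.8]
width: 0.0005
```

```bash
python3 -m creep '[{"slide":[0,0,-1.5],"roll":0,"grip":1},{"slide":[0,0,-1.5],"roll":0,"grip":1}]'
```

```text
time: 21.75
tool_pos: [0.5468, -0.1272, 0.0547]
ee_rot: [-1.565, 0.0, 0.107]
wrist_force: [1.8, 7.0, -2.7]
width: 0.0006
```

```bash
python3 -m creep '[{"slide":[0,0,-1.5],"roll":0,"grip":1},{"slide":[0,0,-1.5],"roll":0,"grip":1}]'
```

```text
time: 21.92
tool_pos: [0.5468, -0.1283, 0.0543]
ee_rot: [-1.564, 0.0, 0.107]
wrist_force: [1.6, 8.8, -3.1]
width: 0.0005
```

```bash
python3 -m creep '[{"slide":[0,0,-1],"roll":0,"grip":1},{"slide":[0,0,-1],"roll":0,"grip":1}]'
```

```text
time: 22.08
tool_pos: [0.5467, -0.1307, 0.0543]
ee_rot: [-1.567, 0.001, 0.107]
wrist_force: [-0.2, 2.2, -1.8]
width: 0.0004
```

```bash
python3 -m creep '[{"slide":[0,0,-1],"roll":0,"grip":1},{"slide":[0,0,-1],"roll":0,"grip":1}]'
```

```text
time: 22.25
tool_pos: [0.5475, -0.1345, 0.0558]
ee_rot: [-1.573, -0.0, 0.107]
wrist_force: [0.9, 0.6, -0.5]
width: 0.0006
```

```bash
python3 -m creep '[{"slide":[0,0,-1],"roll":0,"grip":1},{"slide":[0,0,-1],"roll":0,"grip":1}]'
```

```text
time: 22.42
tool_pos: [0.5475, -0.1348, 0.0559]
ee_rot: [-1.571, -0.0, 0.106]
wrist_force: [-0.3, 2.1, -0.4]
width: 0.0007
```

```bash
python3 -m creep '[{"slide":[0,0,-1],"roll":0,"grip":1},{"slide":[0,0,-1],"roll":0,"grip":1}]'
```

```text
time: 22.58
tool_pos: [0.5475, -0.1349, 0.0559]
ee_rot: [-1.569, -0.0, 0.107]
wrist_force: [-0.8, 5.6, 2.0]
width: 0.0002
```

Clip 2 snapped: 9 N fell to 0.6 N, then it came up firm. Next the −y side.

```bash
python3 -m creep '[{"slide":[0,0,8],"roll":0,"grip":1},{"slide":[0,-5,18],"roll":0,"grip":1},{"slide":[0,-40,20],"roll":0,"grip":1},{"slide":[0,-75,20],"roll":0,"grip":1},{"slide":[0,-105,20],"roll":0,"grip":1},{"slide":[0,-115,0],"roll":0,"grip":1},{"slide":[0,-115,-40],"roll":0,"grip":1},{"slide":[0,-115,-80],"roll":0,"grip":1},{"slide":[0,-115,-120],"roll":0,"grip":1},{"slide":[0,-115,-145],"roll":0,"grip":1},{"slide":[0,-115,-151],"roll":0,"grip":1},{"slide":[0,-115,-151],"roll":0,"grip":1},{"slide":[0,-115,-151],"roll":0,"grip":1}]'; python3 -c "
from h import *
crop(10,(.554,-.207,.08));rel((.555,-.2037))
im=load(10)
P,D=rect(.150,.112,.094,skip=.026)
for s in(['scene'],['top']): print(fit({k:im[k] for k in s},P,D,[.555,-.2037,.107],rad=3,sign=-1))"
```

```text
time: 23.67
tool_pos: [0.5637, -0.2849, 0.1706]
ee_rot: [-1.571, -0.0, 0.107]
wrist_force: [0.0, 0.9, 0.6]
width: 0.0005
in cover frame mm [  0.2 -80.8 170.9] F [-0.2 -0.7 -0.3] t 23.77
(array([ 0.55594826, -0.20256671,  0.09340797]), [0.40031375675115966])
(array([ 0.55576856, -0.20324694,  0.11134292]), [0.3515378519927864])
```

View pics/c10.png

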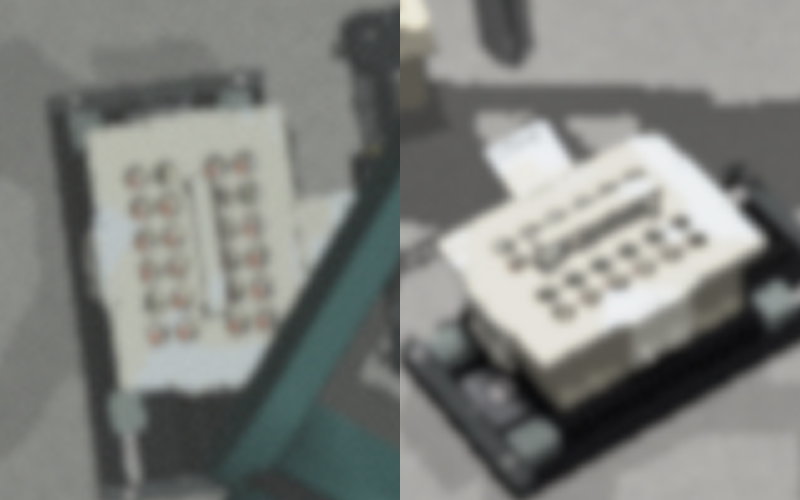

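Three clips now lie against the sides; only the −y one still stands, at scene crop (535,160). Folding it down.

```bash
python3 -m creep '[{"slide":[0,10,-2],"roll":0,"grip":1},{"slide":[0,25,-2],"roll":0,"grip":1},{"slide":[0,40,-2],"roll":0,"grip":1},{"slide":[0,50,-2],"roll":0,"grip":1},{"slide":[0,58,-2],"roll":0,"grip":1},{"slide":[0,66,-2],"roll":0,"grip":1},{"slide":[0,74,-2],"roll":0,"grip":1},{"slide":[0,82,-2],"roll":0,"grip":1},{"slide":[0,90,-2],"roll":0,"grip":1},{"slide":[0,98,-2],"roll":0,"grip":1},{"slide":[0,106,-2],"roll":0,"grip":1},{"slide":[0,112,-2],"roll":0,"grip":1},{"slide":[0,115,-2],"roll":0,"grip":1},{"slide":[0,115,-2],"roll":0,"grip":1},{"slide":[0,115,-2],"roll":0,"grip":1}]'; python3 -m creep '[{"slide":[0,0,1.5],"roll":0,"grip":1},{"slide":[0,0,3],"roll":0,"grip":1}]'
```

```text
time: 25.02
tool_pos: [0.5638, -0.2876, 0.0553]
ee_rot: [-1.571, 0.0, 0.107]
wrist_force: [0.3, 0.1, -0.2]
width: 0.0006
time: 25.18
tool_pos: [0.5638, -0.285, 0.056]
ee_rot: [-1.572, -0.001, 0.106]
wrist_force: [0.4, -0.5, -1.2]
width: 0.0004
```

```bash
python3 -m creep '[{"slide":[0,0,1.5],"roll":0,"grip":1},{"slide":[0,0,2],"roll":0,"grip":1}]'
```

```text
time: 25.35
tool_pos: [0.5635, -0.2826, 0.0559]
ee_rot: [-1.571, -0.001, 0.107]
wrist_force: [0.3, -0.8, -0.4]
width: 0.0002
```

```bash
python3 -m creep '[{"slide":[0,0,1.5],"roll":0,"grip":1},{"slide":[0,0,2],"roll":0,"grip":1}]'
```

```text
time: 25.52
tool_pos: [0.5633, -0.2815, 0.0557]
ee_rot: [-1.573, -0.001, 0.107]
wrist_force: [1.5, -3.5, -0.8]
width: 0.0006
```

```bash
python3 -m creep '[{"slide":[0,0,1.5],"roll":0,"grip":1},{"slide":[0,0,1.5],"roll":0,"grip":1}]'
```

```text
time: 25.68
tool_pos: [0.5632, -0.2808, 0.0556]
ee_rot: [-1.574, -0.001, 0.106]
wrist_force: [1.0, -6.3, -2.3]
width: 0.0005
```

```bash
python3 -m creep '[{"slide":[0,0,1.5],"roll":0,"grip":1},{"slide":[0,0,1.5],"roll":0,"grip":1}]'
```

```text
time: 25.85
tool_pos: [0.5631, -0.2801, 0.0554]
ee_rot: [-1.576, -0.001, 0.106]
wrist_force: [2.4, -6.2, -3.0]
width: 0.0002
```

```bash
python3 -m creep '[{"slide":[0,0,1.5],"roll":0,"grip":1},{"slide":[0,0,1.5],"roll":0,"grip":1}]'
```

```text
time: 26.02
tool_pos: [0.563, -0.2796, 0.0553]
ee_rot: [-1.578, -0.001, 0.106]
wrist_force: [2.1, -8.8, -4.2]
width: 0.0002
```

```bash
python3 -m creep '[{"slide":[0,0,1.5],"roll":0,"grip":1},{"slide":[0,0,1.5],"roll":0,"grip":1}]'
```

```text
time: 26.18
tool_pos: [0.5628, -0.2785, 0.055]
ee_rot: [-1.578, -0.001, 0.105]
wrist_force: [2.8, -9.8, -6.7]
width: 0.0004
```

```bash
python3 -m creep '[{"slide":[0,0,1],"roll":0,"grip":1},{"slide":[0,0,1],"roll":0,"grip":1}]'
```

```text
time: 26.35
tool_pos: [0.5627, -0.2778, 0.0548]
ee_rot: [-1.579, -0.001, 0.105]
wrist_force: [3.1, -11.0, -6.2]
width: 0.0003
```

```bash
python3 -m creep '[{"slide":[0,0,1],"roll":0,"grip":1},{"slide":[0,0,1],"roll":0,"grip":1}]'
```

```text
time: 26.52
tool_pos: [0.5621, -0.2752, 0.0547]
ee_rot: [-1.575, 0.0, 0.105]
wrist_force: [0.7, -4.0, -2.6]
width: 0.0004
```

```bash
python3 -m creep '[{"slide":[0,0,1],"roll":0,"grip":1},{"slide":[0,0,1],"roll":0,"grip":1}]'
```

```text
time: 26.68
tool_pos: [0.5617, -0.2714, 0.0552]
ee_rot: [-1.57, 0.001, 0.106]
wrist_force: [0.4, -1.1, -1.0]
width: 0.0003
```

Clip 4 snapped: 11 N fell to 1 N. Backing well clear for a final look.

```bash
python3 -m creep '[{"slide":[0,0,-8],"roll":0,"grip":1},{"slide":[0,-5,-18],"roll":0,"grip":1},{"slide":[0,-40,-20],"roll":0,"grip":1},{"slide":[0,-75,-20],"roll":0,"grip":1},{"slide":[0,-110,-20],"roll":0,"grip":1},{"slide":[-15,-140,-20],"roll":0,"grip":1},{"slide":[-50,-150,-50],"roll":0,"grip":1},{"slide":[-90,-150,-80],"roll":0,"grip":1},{"slide":[-130,-150,-110],"roll":0,"grip":1},{"slide":[-170,-150,-140],"roll":0,"grip":1},{"slide":[-205,-150,-170],"roll":0,"grip":1},{"slide":[-240,-150,-200],"roll":0,"grip":1},{"slide":[-270,-150,-220],"roll":0,"grip":1},{"slide":[-290,-150,-240],"roll":0,"grip":1},{"slide":[-300,-150,-250],"roll":0,"grip":1},{"slide":[-300,-150,-250],"roll":0,"grip":1},{"slide":[-300,-150,-250],"roll":0,"grip":1}]'; python3 -c "
from h import *
crop(11,(.554,-.207,.08))
im=load(11)
P,D=rect(.150,.112,.094,skip=.026)
for s in(['scene'],['top']): print(fit({k:im[k] for k in s},P,D,[.555,-.2037,.107],rad=3,sign=-1))"
```

```text
time: 28.1
tool_pos: [0.2888, -0.5537, 0.2056]
ee_rot: [-1.57, -0.001, 0.103]
wrist_force: [0.2, -0.1, -0.8]
width: 0.0005
(array([ 0.55563069, -0.20125619,  0.10547272]), [0.5205165723734733])
(array([ 0.55475891, -0.20194591,  0.11056655]), [0.21833075402290045])
```

View pics/c11.png

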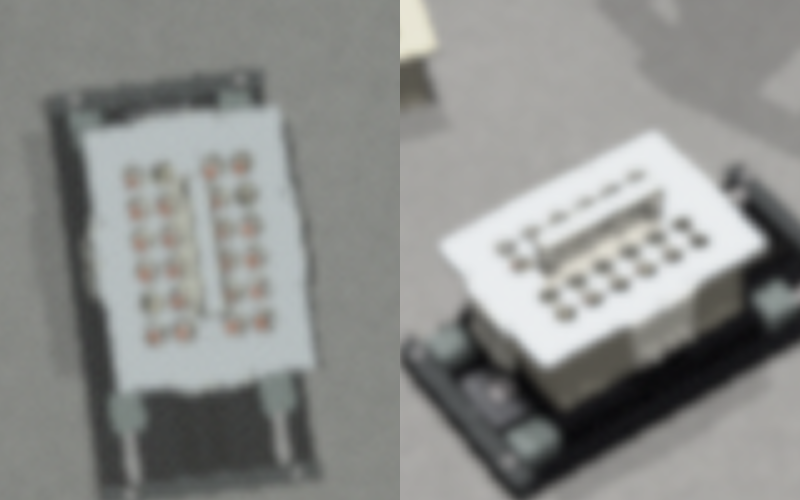

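View pics/top11.png

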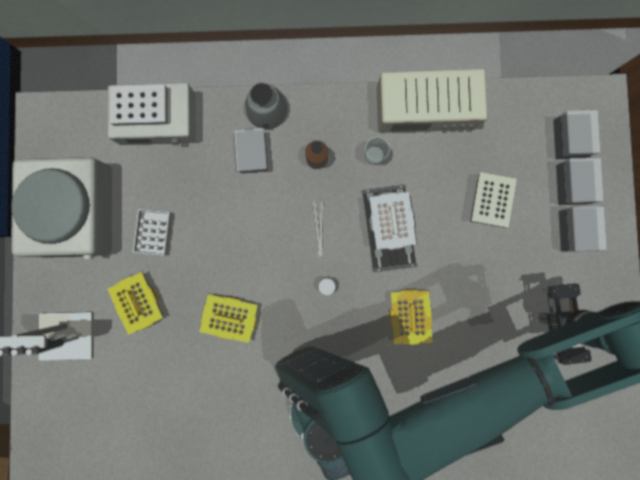

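```bash
python3 -c "
from h import *
im=load(11);a=cv2.resize(im['top'],None,fx=12,fy=12,interpolation=cv2.INTER_CUBIC)[:,:,::-1].copy()
p=[.5548,-.2019,.1090]
L=lambda pts,c:cv2.polylines(a,[np.int32(proj('top',tf(np.array(pts),p))*12+5)],True,c,1)
h=np.array([[.075,.056],[-.075,.056],[-.075,-.056],[.075,-.056]])
L([[x,y,.094] for x,y in h],(0,0,255))
for th,c in((0,(0,200,0)),(.3,(255,0,0))):
  o=36*np.sin(th)+4*np.cos(th);z=.0915-.036*np.cos(th)+.004*np.sin(th);o/=1000
  for k in range(4):
    d=(.075 if k%2==0 else .056)+o;R=Rz(k*np.pi/2)
    t=[R@np.array([d,s*.02,0]) for s in(-1,1)]
    L([[*q[:2],z] for q in t],c)
x,y=np.int32(proj('top',[[p[0],p[1],.09]])[0]*12);b=a[y-420:y+420,x-330:x+330];cv2.imwrite('pics/z11.png',cv2.resize(b,(470,598)))
"
```

```text
(no output)
```

View pics/z11.png

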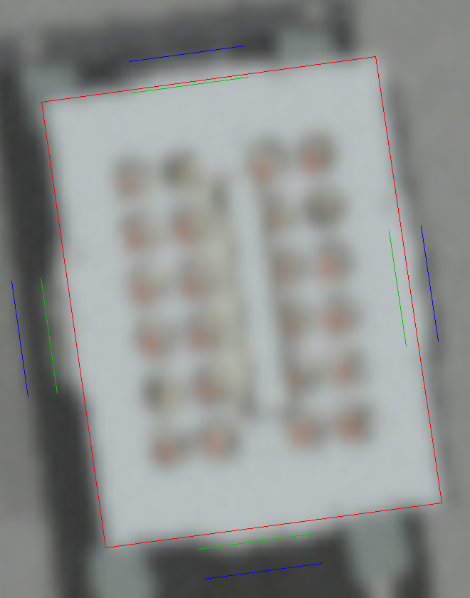

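All four clip edges lie at the shut lines (green) and none at the unsnapped 0.3 rad lines (blue). The bench items sit at their starting pixels. Handing in.

```bash
python3 -c "
from bench import ticket
print(ticket.close_job())"
```

```text
the job is handed in; nothing more can be done
None
```

I set the white cover on the carriage rack, and all four clips appear snapped shut. I handed the job in about 28 s into the 72 s allowed; the hand-in reports no verdict.

**Cover:** I lowered it under force feel, without dropping it. It seated at the expected height, with the wrist force changing from −3.7 N to +3.4 N.

**Clips:** I folded each clip with the shut fingertips and pressed until the force fell. No wrist reading came above about 20 N, against the 45 N limit.

| Clip | Force at snap (axis pressed along) | Force after |
|---|---|---|
| +x | 17.5 N | 2 N |
| −x | 8–9 N | 1 N |
| +y | 9 N | 0.6 N |
| −y | 11 N | 1 N |

**Last pictures:** The cover looks flat, and all four clip edges match the shut position rather than the unsnapped one. The arm is well clear, and the bench items in the final top picture look where they started. The carriage slid to its end stops, as expected.

**Less certain:**
- The −x and +y clips let go slightly below the stated 10–15 N, though both show shut in the top picture.
- The two cameras' fits of the cover differ by about 1 mm.
- The cover's fitted position moved about 1.3 mm in y during the last press, which the lip's 1.5 mm of play would allow.

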